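Snap the loose knob onto the drawer front's bare stud and keep it pressed home

ROBOT

A 6-joint arm with a two-finger parallel gripper is mounted at the origin on a cart in front of the work surface, level with it; the furniture and walls round the work are solid. World frame = base frame: x ahead of the robot, y to its left, z up, the work surface at z = 0. Lengths are in m, angles in rad, forces in N, time in s.
With the tool pointing down it reaches from about 0.35 to 0.975 m from the base axis. Payload 4.9 kg.
Tool frame: the origin (TCP) lies on the centre line of the jaws, within the pads' length; the fingertips stand 25 mm ahead of it and the grasp point (between the pads) lies 6 mm ahead of it; z points along the fingers, y is the line along which they close (so a half turn about z gives the same grasp; the last joint's range is limited). The gripper opens to 85 mm and grips with 20 to 120 N. Pads are 22 mm wide; open, the fingers measure 114 mm over their backs; the gripper's body (76 mm by 85 mm) begins 54 mm behind the grasp point. The pads swing forward as they close: fully open they stand 13 mm farther back than shut.
Start: joints at [-1.418, 0.053, 1.613, -0, 1.476, -0.119], TCP at [0.168, -0.602, 0.256] pointing down, gripper open.
Joint ranges: [-3.01, 3.01], [-1.01, 2.22], [0.06, 2.58], [-1.02, 4.17], [0.09, 2.62], [-3.14, 3.14]. Speed limits (rad/s): [2.57, 2.57, 3.14, 3.14, 3.14, 3.14].

INTERFACE

Orientations are given as a unit quaternion [w, x, y, z].
In Python, from plant import state, grab_frame, get_calibration, job gives the robot as it stands. The module is installed in compiled form; this text tells all that it offers.
- The arm moves only by the tool move_arm, never from a script. Its argument "targets" is a list that holds one entry, the list of rows, each a list of 5 numbers: the opening in per cent of the stroke, from 0 (shut) to 100 (fully open), then the shift along the tool's x, y, z as a fraction of full scale, then the turn about the tool's z as a fraction of full scale. A call has 1 to 5 rows; each row shifts and turns the commanded pose from where the row before left it, along the tool's axes as they then stand; what a row does not reach is not made up. Full scale, the value 1, is 0.6 m for a shift and 6 degrees for a turn. A row lasts 1/12 s, in which the tool goes at most 41.7 mm and 7.16 degrees, less where a joint would pass 70% of its speed; a pose out of reach is approached as far as the arm can. A call with a number of a shift or a turn outside -1 to 1 is refused whole. A call with a gripper value outside its range is refused whole. The fingers move at their own pace and stop on an object; the grip force is fixed at half the most. Time passes only in rows, so rows that do not move let the fingers close. It gives the time, the measured TCP pose, the force, the opening and the grip force at its end, in the units of the state.
- state(): the state, without advancing time (a new reading comes with each control period).
- grab_frame(name): name is "side" or "top" or "wrist"; returns the picture (420x560x3 uint8, red, green, blue); there is no depth.
- get_calibration(name): a dict with "vertical_fov" (degrees; the focal length in pixels is half the picture's height over the tangent of half this angle, whatever the lens; pixels are square), "cx", "cy" (the principal point, pixels), "R" (3x3) and "t" (3): a world point X has camera coordinates R X + t. Camera axes: x right, y down, z forward; pixel columns grow to the right and rows downward; lengths in m; the calibration is good to about 2 mm. The wrist camera is an equidistant fisheye: a pixel r from the principal point sees the ray r / f radians off the axis. A picture is of the moment at which its call begins: read the wrist's pose just before it. get_calibration takes no time and is no camera call; for the wrist camera it gives the pose at the moment of the call.
- job.job_done(): hands the job in; it is judged then, once.
The state is a dict: "time": time; "joint_pos": joint angles; "joint_vel": joint speeds; "joint_efforts": joint torques, N m; "tool_pos": TCP position; "tool_rot": TCP orientation; "contact_force": force on the tool from outside, world axes, zero at the start; "ft_torque": the same for the moment, N m; "gripper_width": opening from 0.0 (shut) to 1.0 (fully open); "grasp_force": force on a finger pad.
Only numpy, scipy, OpenCV 4.12 (cv2) and the standard library are available. Lean on these libraries where they do the work, as an engineer would, in place of code of your own. Each camera call takes 0.05 s, during which the arm holds its last target. There are 200 camera calls.

TASK

One knob is already on the drawer front; pick up the loose one and press it straight down onto the bare stud until it clicks over the catches, then keep pressing after the click until the springy washer under it is squeezed flat and the knob sits fully home on its steel base. Finish there, with the gripper still on the knob and holding it pressed fully home; do not let go or ease off. Leave the two cabinet hinges and the offcut on the bench where they are.

Things in the scene. Friction and masses are not known exactly. Their poses are not given: they have to be found in the camera images.
- knob: loose press-on knob standing upright, 44 mm high, about 60 g. Round wooden head 40 mm wide from 22 mm above the underside to the flat top (grip there, any yaw); below it a steel skirt 37 mm wide. Socket in the underside: 24 mm deep, 25 mm wide, its lowest 4 mm a rounded lip with a 17 mm opening. Origin: centre of the underside, z up.
- stud: bare steel stud, fixed on the drawer front. Foot: disc 44 mm wide, 5 mm thick. Stud: 14 mm wide, rising 21 mm above the foot, its top 7 mm tapered to 6 mm. Two spring catch balls, centred 10 mm above the foot, stick out on the two sides along x, 21 mm over both. A dark springy washer, 32 mm wide, lies round it. Origin: centre of the foot's underside.
- stud_seat (a point): centre of the flat top of the stud's steel foot, about 23 mm above the bench; z up along the stud. The knob is fully home when the centre of its underside is here (within 1.8 mm); it then stands on solid steel.
- drawer_front: small white drawer front lying face up between two low cleats, fixed to the bench; 130 x 250 x 18 mm (x, y, z). Origin: centre of its underside on the bench. The bare stud and the fitted knob stand 60 mm either side of its middle along its y axis; which is which varies.
- fitted_knob: the like knob already on the drawer front, fixed, not to be handled; top 71 mm above the bench, 40 mm diameter. Origin: centre of its base disc's underside, on the front's upper face.
- catch_a (a joint): how far one catch ball is pushed into the stud, m: 0 out, 0.002 as the lip passes. The two balls resist from a knob height of about 12.5 mm above the seat, about 9 N at most; past 8 mm they snap out over the lip (click) and the force drops.
- catch_b (a joint): the same for the other catch ball
- washer (a joint): how far the spring washer is squeezed, m: 0 free (its top 5 mm above the seat), 0.005 flat, knob fully home. It pushes back with 2 N at first and 7 N when flat. Let go after the click, it lifts the knob to about 3.8 mm above the seat, where the catches stop it.
- cup_hinge_1: steel cabinet hinge lying loose on the bench, 82 x 52 x 13 mm, a bystander. Origin: centre of its underside
- cup_hinge_2: a second such hinge, a bystander
- offcut_2: small hardwood offcut lying on the bench, 39 x 110 x 19 mm, a bystander. Origin: centre of its underside

How it is judged:
By the outcome, as a careful person would: the job done as asked, in the order asked, and still so for the second after the job is handed in, while the arm keeps its last pose, push and grip.
It also fails if it takes over 35 s, if anything falls off the work surface, if the arm or the gripper's body presses on something with over 40 N, if the wrist force passes 120 N, or if a joint passes its speed limit or range.

## Working session

There is one attempt and no reset: what is moved stays moved. The work goes in short steps, Python scripts to look and compute and a tool call to move; the robot and the scene stay as the last step left them, time stands still between calls to the robot, and variables do not carry over. Pictures are saved under pics/ and viewed, at most 10 in all, crops included, and the job is handed in when it is done.

Besides the shell and the picture viewer there is one more tool, called after "Request:" by a JSON object that holds its "fn" and its "kwargs", one argument or row to a line. move_arm: Moves the arm, as the interface text tells. Shift numbers are shares of 0.6 m and turn numbers shares of 6 degrees, none past 1 either way. Its arguments: {"type":"object","properties":{"targets":{"type":"array"}},"required":["targets"]}

```bash
mkdir -p pics; python3 - <<'E'
from plant import *
import cv2,numpy as np
s=state();print(s)
for n in("side","top"):
    c=get_calibration(n);print(n,c)
    cv2.imwrite(f"pics/{n}0.png",grab_frame(n)[:,:,::-1])
E
```

```text
{'time': 0.0, 'joint_pos': array([-1.41802942e+00,  5.33413554e-02,  1.61428446e+00, -4.28758431e-05,
        1.47597626e+00, -1.18985092e-01]), 'joint_vel': array([ 0.00086946, -0.0014041 ,  0.0001876 , -0.00182175, -0.00170832,
       -0.00054604]), 'joint_efforts': array([ 9.18160440e-04, -3.93683410e+01, -3.70174026e+01, -3.44750208e-05,
        7.13213172e-03,  8.12741490e-06]), 'tool_pos': array([ 0.16767467, -0.60150309,  0.25507826]), 'tool_rot': array([-1.00420785e-03,  9.90782272e-01,  1.35460250e-01, -3.83062084e-05]), 'contact_force': array([-0.41465511,  0.66911768,  0.54730075]), 'ft_torque': array([0.02513374, 0.00312895, 0.00831297]), 'grasp_force': 0.0, 'gripper_width': 1.001519861277376}
side {'vertical_fov': 51.55595267026932, 'cx': 276.6315079057452, 'cy': 209.50645375843584, 'R': array([[-0.99828769, -0.05316705,  0.02439159],
       [-0.05197944,  0.61503239, -0.78678669],
       [ 0.02682951, -0.78670733, -0.61674286]]), 't': array([0.51472014, 0.02726027, 1.20593275])}
top {'vertical_fov': 42.95952725795131, 'cx': 284.67266773303794, 'cy': 211.2029194197563, 'R': array([[ 0.00769873, -0.99950936, -0.03036078],
       [-0.99427934, -0.00441677, -0.10671964],
       [ 0.10653318,  0.0310087 , -0.99382551]]), 't': array([0.05873227, 0.51937983, 1.0495174 ])}
```

View pics/side0.png

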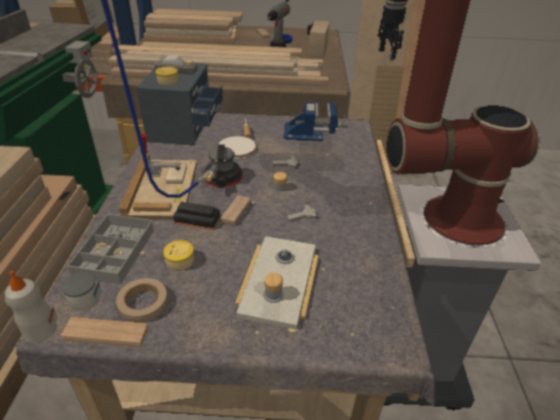

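View pics/top0.png

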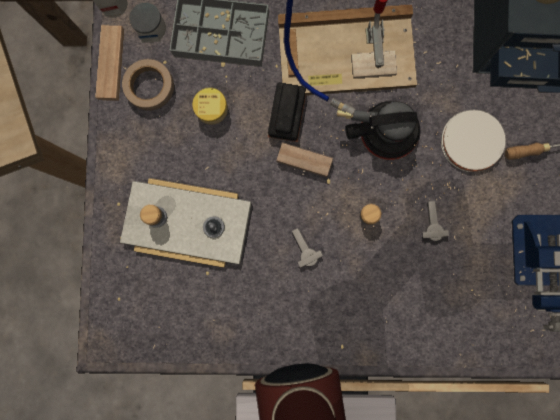

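The side view shows the loose knob at (280,181), the stud at (285,257) and the fitted knob at (274,287). In the top view these are at (371,214), (214,227) and (150,214). I'll zoom in on the knob and stud in one mosaic, together with the colour-mask measurements.

```bash
cat > h.py <<'E'
import numpy as np,cv2
from plant import *
def ray(c,uv):
    f=210/np.tan(np.radians(c["vertical_fov"]/2)); R=np.array(c["R"]);t=np.array(c["t"])
    d=np.array([(uv[0]-c["cx"])/f,(uv[1]-c["cy"])/f,1.])
    return -R.T@t,R.T@(d/np.linalg.norm(d))
def wray(c,uv):
    f=210/np.tan(np.radians(c["vertical_fov"]/2)); R=np.array(c["R"]);t=np.array(c["t"])
    p=np.array([uv[0]-c["cx"],uv[1]-c["cy"]]);r=np.hypot(*p)+1e-9;th=r/f
    return -R.T@t,R.T@np.array([*(p/r*np.sin(th)),np.cos(th)])
def plane(o,d,z): return o+d*(z-o[2])/d[2]
def tri(r1,r2):
    A=np.stack([r1[1],-r2[1]],1);s=np.linalg.lstsq(A,r2[0]-r1[0],rcond=None)[0]
    a,b=r1[0]+s[0]*r1[1],r2[0]+s[1]*r2[1];return (a+b)/2,np.linalg.norm(a-b)
def blobs(m,amin=30):
    n,l,st,ce=cv2.connectedComponentsWithStats(m.astype(np.uint8))
    return [(st[i],ce[i],l==i) for i in range(1,n) if st[i][4]>=amin]
def orange(im):
    h=cv2.cvtColor(im,cv2.COLOR_RGB2HSV);return (h[...,0]>6)&(h[...,0]<22)&(h[...,1]>110)&(h[...,2]>110)
E
python3 - <<'E'
from h import *
crops=[]
for n,pts in(("side",[(280,181),(285,257)]),("top",[(371,214),(214,227)])):
    im=cv2.imread(f"pics/{n}0.png")
    for (u,v) in pts: crops.append(cv2.resize(im[v-22:v+22,u-28:u+28],None,fx=7,fy=6.8,interpolation=cv2.INTER_CUBIC))
    for st,ce,_ in blobs(orange(im[:,:,::-1].copy()),60): 
        if 140<ce[0]<400 and 170<ce[1]<300: print(n,st,ce)
cv2.imwrite("pics/m.png",np.vstack([np.hstack(crops[:2]),np.hstack(crops[2:])]))
E
```

```text
side [274 172  13  11 106] [279.60377358 176.96226415]
side [133 203  38   6 190] [151.63157895 205.05789474]
side [169 241  17  15 119] [175.71428571 250.31092437]
side [236 246  24  58 164] [247.19512195 275.2804878 ]
side [301 256  17  62 256] [308.8984375  286.75390625]
side [265 274  17  17 222] [272.68468468 281.23873874]
top [149 179  89  19 322] [192.57763975 188.09627329]
top [141 205  19  19 277] [149.68592058 213.87725632]
top [361 204  20  19 294] [370.66326531 213.2585034 ]
top [134 247  91  20 439] [179.74259681 256.40774487]
```

View pics/m.png

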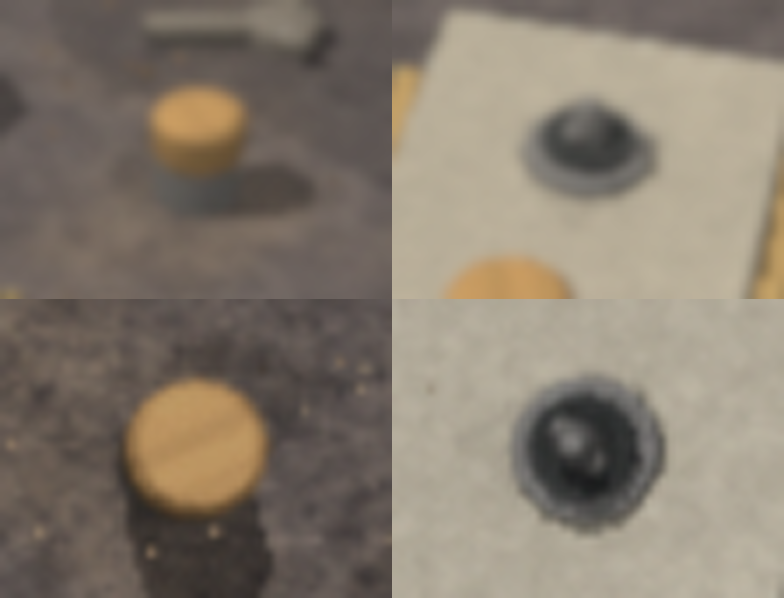

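The mosaic shows the loose knob upright, with its top-face centre at about side (280.3,176.1) and top (371,213.2). The stud foot is centred at about side (285.1,257.2) and top (214.1,227.4).

```bash
python3 - <<'E'
from h import *
s,t=get_calibration("side"),get_calibration("top")
for n,a,b,z in(("knob",(280.3,176.1),(371,213.2),.044),("foot",(285.1,257.2),(214.1,227.4),.023)):
    r1,r2=ray(s,a),ray(t,b);print(n,tri(r1,r2),plane(*r1,z),plane(*r2,z))
w=get_calibration("wrist");print(w)
S=state();print(S['tool_pos'],S['tool_rot'])
cv2.imwrite("pics/w0.png",grab_frame("wrist")[:,:,::-1])
E
```

```text
knob (array([ 0.51307561, -0.11012581,  0.04011943]), np.float64(0.0029522391950146435)) [ 0.51144712 -0.10399228  0.044     ] [ 0.51415394 -0.1097077   0.044     ]
foot (array([0.48545221, 0.20616913, 0.01812387]), np.float64(0.0015822122612922417)) [0.48465248 0.21127001 0.023     ] [0.48587412 0.20532835 0.023     ]
{'vertical_fov': 65.70646984690485, 'cx': 280.15698755361745, 'cy': 208.4624194463909, 'R': array([[ 0.26918901, -0.96308669, -0.00114364],
       [-0.9290244 , -0.25998103,  0.26329364],
       [-0.25387192, -0.06981329, -0.96471506]]), 't': array([-0.62437435, -0.03572284,  0.37763671])}
[ 0.16771635 -0.60153323  0.25515482] [-9.61062303e-04  9.90778821e-01  1.35485809e-01 -1.52765632e-05]
```

Request:
{"fn": "move_arm", "kwargs": {
  "targets": [
    [[100,0.048,-0.04,0.005,0],[100,0.048,-0.04,0.005,0],[100,0.048,-0.04,0.005,0],[100,0.048,-0.04,0.005,0],[100,0.048,-0.04,0.005,0]]
  ]
}}

```text
time: 0.57
tool_pos: [0.2748, -0.4461, 0.2407]
tool_rot: [-0.0, 0.991, 0.135, -0.0]
contact_force: [1.1, -0.3, -0.2]
gripper_width: 1.002
grasp_force: 0.0
```

Request:
{"fn": "move_arm", "kwargs": {
  "targets": [
    [[100,0.048,-0.04,0.005,0],[100,0.048,-0.04,0.005,0],[100,0.048,-0.04,0.005,0],[100,0.048,-0.04,0.005,0],[100,0.048,-0.04,0.005,0]]
  ]
}}

```text
time: 0.98
tool_pos: [0.3813, -0.2918, 0.226]
tool_rot: [0.0, 0.991, 0.135, 0.0]
contact_force: [-0.1, 0.1, 0.3]
gripper_width: 1.0
grasp_force: 0.0
```

Request:
{"fn": "move_arm", "kwargs": {
  "targets": [
    [[100,0.048,-0.04,0.005,0],[100,0.048,-0.04,0.005,0],[100,0.048,-0.04,0.005,0],[100,0.048,-0.04,0.005,0],[100,0,0,0,0]]
  ]
}}

```text
time: 1.4
tool_pos: [0.4678, -0.1651, 0.2133]
tool_rot: [-0.001, 0.99, 0.139, 0.0]
contact_force: [-0.3, -0.9, 0.1]
gripper_width: 1.0
grasp_force: 0.0
```

```bash
cat > wl.py <<'E'
from h import *
import sys
def look(name):
    c=get_calibration("wrist");S=state();im=grab_frame("wrist");cv2.imwrite(f"pics/{name}.png",im[:,:,::-1])
    np.save(f"pics/{name}.npy",{'c':c,'p':S['tool_pos'],'q':S['tool_rot']},allow_pickle=True)
    return c,S,im
def knobs(c,im,z=.044):
    for st,ce,m in blobs(orange(im),150):
        if st[2]>90 or st[3]>90: continue
        cs=cv2.findContours(m.astype(np.uint8),cv2.RETR_EXTERNAL,cv2.CHAIN_APPROX_NONE)[0][0]
        print(st,ce,plane(*wray(c,ce),z).round(4))
if __name__=="__main__":
    c,S,im=look(sys.argv[1]);print(S['tool_pos'],S['time']);knobs(c,im)
E
python3 wl.py w1
```

```text
[ 0.46784728 -0.16513659  0.21333781] 1.4
[  0  36  42  23 382] [19.35078534 47.32722513] [0.5545 0.1636 0.044 ]
[512  97  43  29 682] [532.64076246 111.86363636] [ 0.636  -0.4027  0.044 ]
[ 214  110   44   43 1508] [235.34549072 130.89721485] [ 0.5126 -0.1111  0.044 ]
```

View pics/w1.png

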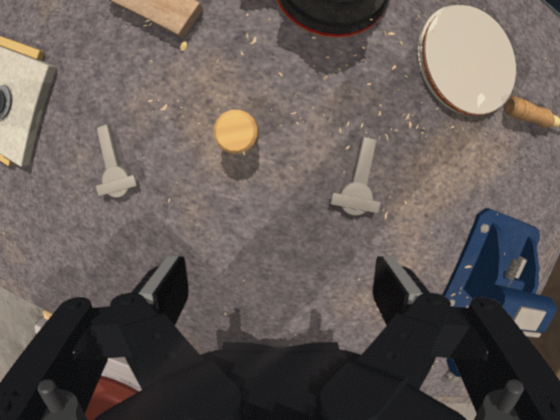

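The picture shows the knob's top at (235,131), with the hinges at (115,170) and (357,185) well clear of it. The wrist position agrees with the top view to within 2 mm. I'll move over it and lower.

Request:
{"fn": "move_arm", "kwargs": {
  "targets": [
    [[100,0.033,-0.022,0.04,0],[100,0.033,-0.022,0.04,0],[100,0.033,-0.022,0.04,0],[100,0,0,0,0],[100,0,0,0,0]]
  ]
}}

```text
time: 1.87
tool_pos: [0.5113, -0.1159, 0.1403]
tool_rot: [-0.001, 0.991, 0.136, -0.002]
contact_force: [-0.0, -0.6, -0.9]
gripper_width: 1.0
grasp_force: 0.0
```

```bash
python3 wl.py w2; python3 -c "
from plant import state;print(state()['tool_rot'])"
```

```text
[ 0.51133079 -0.11594859  0.14031485] 1.8667
[  0  79  21  19 228] [ 7.75877193 88.43859649] [0.5569 0.1366 0.044 ]
[ 245  182   56   58 2561] [272.39984381 210.4127294 ] [ 0.5149 -0.1095  0.044 ]
[ 6.58203858e-05  9.90800822e-01  1.35326758e-01 -6.28190347e-04]
```

View pics/w2.png

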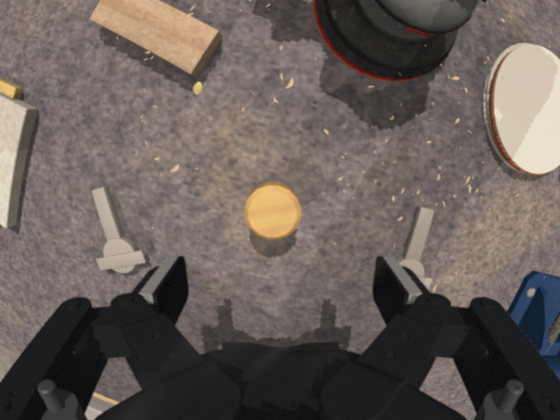

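The knob is at (272,210), centred between the fingers and slightly ahead, and the hinges are clear. The three views agree on (0.5145,-0.1096). I'll descend and close.

Request:
{"fn": "move_arm", "kwargs": {
  "targets": [
    [[100,0.0037,-0.004,0.04,0],[100,0.0037,-0.004,0.04,0],[100,0,0,0.04,0],[100,0,0,0.04,0],[100,0,0,0.012,0]]
  ]
}}

```text
time: 2.33
tool_pos: [0.5138, -0.1112, 0.0373]
tool_rot: [-0.001, 0.991, 0.135, -0.001]
contact_force: [-0.1, 0.5, -1.1]
gripper_width: 0.998
grasp_force: 0.0
```

Request:
{"fn": "move_arm", "kwargs": {
  "targets": [
    [[100,0,0,0,0],[20,0,0,0,0],[20,0,0,0,0],[20,0,0,0,0],[20,0,0,0,0]]
  ]
}}

```text
time: 2.75
tool_pos: [0.5167, -0.1107, 0.041]
tool_rot: [0.001, 0.991, 0.135, 0.001]
contact_force: [-1.2, -0.9, 36.6]
gripper_width: 0.45
grasp_force: 42.5
```

Request:
{"fn": "move_arm", "kwargs": {
  "targets": [
    [[20,0,0,-0.008,0],[20,0,0,0,0]]
  ]
}}

```text
time: 2.92
tool_pos: [0.5165, -0.1105, 0.0455]
tool_rot: [0.001, 0.991, 0.136, 0.001]
contact_force: [0.3, -0.4, -0.2]
gripper_width: 0.45
grasp_force: 60.1
```

Request:
{"fn": "move_arm", "kwargs": {
  "targets": [
    [[20,0,0,-0.048,0],[20,0,0,-0.048,0],[20,0,0,-0.048,0],[20,0,0,0,0],[20,0,0,0,0]]
  ]
}}

```text
time: 3.33
tool_pos: [0.517, -0.1106, 0.1328]
tool_rot: [0.001, 0.991, 0.136, 0.002]
contact_force: [-0.6, 0.1, -0.6]
gripper_width: 0.449
grasp_force: 60.4
```

Request:
{"fn": "move_arm", "kwargs": {
  "targets": [
    [[20,0,-0.058,0,0],[20,0,-0.058,0,0],[20,0,-0.058,0,0],[20,0,-0.058,0,0],[20,0,-0.058,0,0]]
  ]
}}

```text
time: 3.75
tool_pos: [0.4668, 0.0588, 0.1282]
tool_rot: [-0.0, 0.991, 0.135, -0.002]
contact_force: [0.1, -0.3, -0.3]
gripper_width: 0.448
grasp_force: 60.5
```

Request:
{"fn": "move_arm", "kwargs": {
  "targets": [
    [[20,0,-0.058,0,0],[20,0,-0.058,0,0],[20,0,-0.058,0,0],[20,0,-0.058,0,0],[20,0,0,0,0]]
  ]
}}

```text
time: 4.17
tool_pos: [0.4284, 0.1955, 0.1283]
tool_rot: [-0.001, 0.99, 0.138, -0.002]
contact_force: [0.4, -0.3, -1.2]
gripper_width: 0.451
grasp_force: 60.6
```

Request:
{"fn": "move_arm", "kwargs": {
  "targets": [
    [[20,0,0,0,0],[20,0,0,0,0]]
  ]
}}

```text
time: 4.33
tool_pos: [0.4307, 0.1911, 0.1289]
tool_rot: [0.0, 0.991, 0.136, -0.001]
contact_force: [0.1, -0.2, -0.3]
gripper_width: 0.453
grasp_force: 60.6
```

```bash
python3 wl.py w3; python3 - <<'E'
from h import *
cv2.imwrite("pics/s3.png",grab_frame("side")[:,:,::-1]);cv2.imwrite("pics/t3.png",grab_frame("top")[:,:,::-1])
s=cv2.imread("pics/s3.png")[180:290,220:360];w=cv2.imread("pics/w3.png")
cv2.imwrite("pics/m3.png",np.hstack([w,cv2.resize(s,(534,420),interpolation=cv2.INTER_CUBIC)])[:, :])
m=cv2.imread("pics/m3.png");cv2.imwrite("pics/m3.png",cv2.resize(m,None,fx=.73,fy=.73) if 0 else np.vstack([w[:420,:560],]))
E
```

```text
[0.43068586 0.19105504 0.12892339] 4.3333
[  74   29   57   62 2548] [100.47919937  59.0188383 ] [0.5089 0.3397 0.044 ]
```

View pics/w3.png

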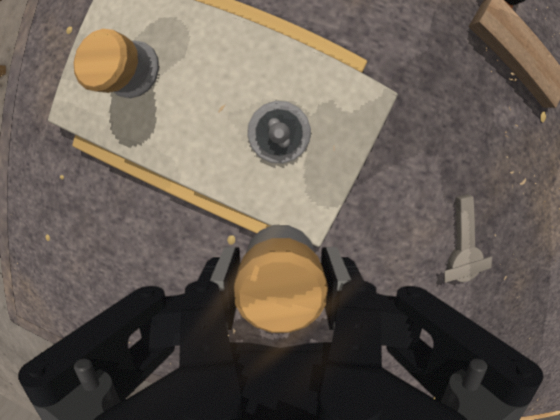

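The picture shows the held knob's top at about (281,289), upright between the pads. The stud foot is at about (279,133) and the fitted knob's top at about (101,60). Next I'll fit these and compute the offset.

```bash
python3 - <<'E'
from h import *
D=np.load("pics/w3.npy",allow_pickle=True).item();c=D['c'];im=cv2.imread("pics/w3.png")
g=cv2.cvtColor(im,cv2.COLOR_BGR2GRAY).astype(int)
# foot: radial edge from bright board to disc, robust ellipse fit
def edge(g,ctr,r0,r1,sgn):
    P=[]
    for a in np.radians(np.arange(0,360,6)):
        r=np.arange(r0,r1,.5);xy=np.c_[ctr[0]+r*np.cos(a),ctr[1]+r*np.sin(a)]
        v=cv2.remap(cv2.GaussianBlur(g.astype(np.float32),(0,0),1),xy[:,0].astype(np.float32)[None],xy[:,1].astype(np.float32)[None],1)[0]
        d=sgn*np.gradient(v);P.append(xy[d.argmax()])
    return np.array(P,np.float32)
E1=cv2.fitEllipseAMS(edge(g,(279,133),25,40,1));print("foot",E1,plane(*wray(c,E1[0]),.023),plane(*wray(c,E1[0]),.018))
for p in[(278,131)]:print("stud tip",plane(*wray(c,p),.044))
E2=cv2.fitEllipseAMS(edge(g,(102,60),20,36,-1));print("fitted",E2,plane(*wray(c,E2[0]),.071))
red=im[:,:,2].astype(int)
E3=cv2.fitEllipseAMS(edge(red,(281,289),36,54,-1));print("held",E3)
for z in(.126,.132,.138):
    print(z,[plane(*wray(c,p),z).round(4) for p in((281,289),E3[0])], 'width',np.linalg.norm(plane(*wray(c,(235,289)),z)-plane(*wray(c,(327,289)),z)))
t=get_calibration("top");T=cv2.imread("pics/t3.png")
for st,ce,_ in blobs(orange(T[:,:,::-1].copy()),60):
    if st[2]<40 and st[3]<40: print(st,ce,plane(*ray(t,ce),.071))
v=cv2.resize(im[90:345,215:345],None,fx=2.3,fy=2.3)
cv2.imwrite("pics/v.png",v)
E=[cv2.ellipse(im,e,(0,0,255),1) for e in(E1,E2,E3)];s=cv2.imread("pics/s3.png")[170:290,220:380]
cv2.imwrite("pics/v.png",np.hstack([cv2.resize(im[20:345,60:345],(400,456)),cv2.resize(s,(400,456))]))
E
```

```text
foot ((279.4960632324219, 136.43521118164062), (57.83340072631836, 61.816837310791016), 251.2793426513672) [0.48362724 0.20601971 0.023     ] [0.48339638 0.20595927 0.018     ]
stud tip [0.48761359 0.20807703 0.044     ]
fitted ((97.84912109375, 57.47134017944336), (54.51116180419922, 57.96578598022461), 86.92964935302734) [0.5076002  0.32445425 0.071     ]
held ((280.25396728515625, 290.85736083984375), (80.10986328125, 96.54484558105469), 92.13368225097656)
0.126 [array([0.4281, 0.1898, 0.126 ]), array([0.4271, 0.1898, 0.126 ])] width 0.039119643062156505
0.132 [array([0.4314, 0.1907, 0.132 ]), array([0.4305, 0.1908, 0.132 ])] width 0.037172641182409275
0.138 [array([0.4347, 0.1916, 0.138 ]), array([0.4338, 0.1917, 0.138 ])] width 0.03522563930266198
[380   5  33  11 243] [397.37037037   9.82304527] [ 0.92238231 -0.16281825  0.071     ]
[278  14   7  10  61] [281.01639344  18.45901639] [0.90588886 0.07096897 0.071     ]
[290  29   8  39 194] [293.33505155  45.68041237] [0.8485662  0.04575143 0.071     ]
[507 143  38  13 290] [525.27241379 149.16551724] [ 0.6374737  -0.40502307  0.071     ]
[141 205  19  19 280] [149.93928571 214.05      ] [0.50771139 0.32398955 0.071     ]
[506 384  21   6  65] [515.01538462 386.92307692] [ 0.18929589 -0.36845757  0.071     ]
```

View pics/v.png

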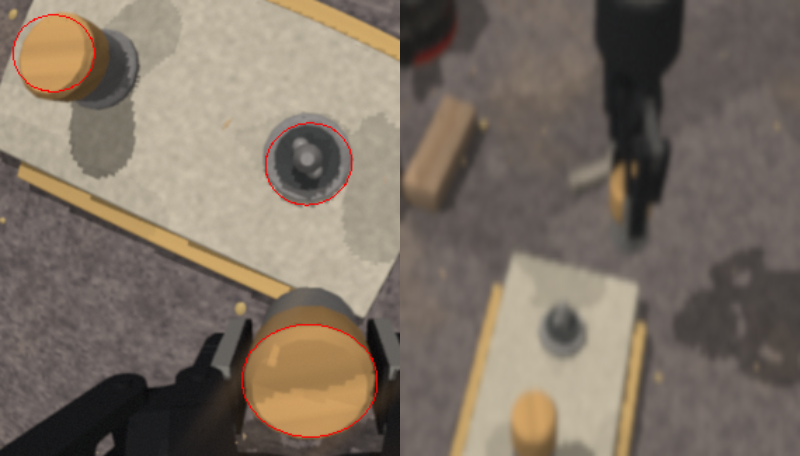

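The foot fit missed the far rim; by eye the foot centre is at v≈133.5. That gives about (0.486,0.2065), in line with the top camera. I'll go above the stud, lower a little and check from the side.

Request:
{"fn": "move_arm", "kwargs": {
  "targets": [
    [[20,0.048,0,0,0],[20,0.048,0,0,0],[20,0,0,0.025,0],[20,0,0,0.025,0],[20,0,0,0,0]]
  ]
}}

```text
time: 4.9
tool_pos: [0.4856, 0.2052, 0.097]
tool_rot: [0.0, 0.991, 0.134, -0.003]
contact_force: [-0.6, -0.0, -0.7]
gripper_width: 0.449
grasp_force: 60.7
```

Request:
{"fn": "move_arm", "kwargs": {
  "targets": [
    [[20,0,0,0,0],[20,0,0,0,0]]
  ]
}}

```text
time: 5.07
tool_pos: [0.4873, 0.2063, 0.1008]
tool_rot: [-0.0, 0.991, 0.135, 0.0]
contact_force: [0.3, 0.4, -0.2]
gripper_width: 0.448
grasp_force: 60.7
```

```bash
python3 wl.py w4; python3 - <<'E'
from h import *
s=grab_frame("side")[:,:,::-1];cv2.imwrite("pics/s4.png",s);w=cv2.imread("pics/w4.png")
cv2.imwrite("pics/v4.png",np.hstack([cv2.resize(w[130:380,180:380],(400,500),interpolation=2),cv2.resize(s[220:280,261:309],(400,500),interpolation=2)]))
E
```

```text
[0.48729713 0.20633861 0.10076974] 5.0667
[  49  124   56   70 3209] [ 77.4761608  157.65098161] [0.5023 0.3401 0.044 ]
```

View pics/v4.png

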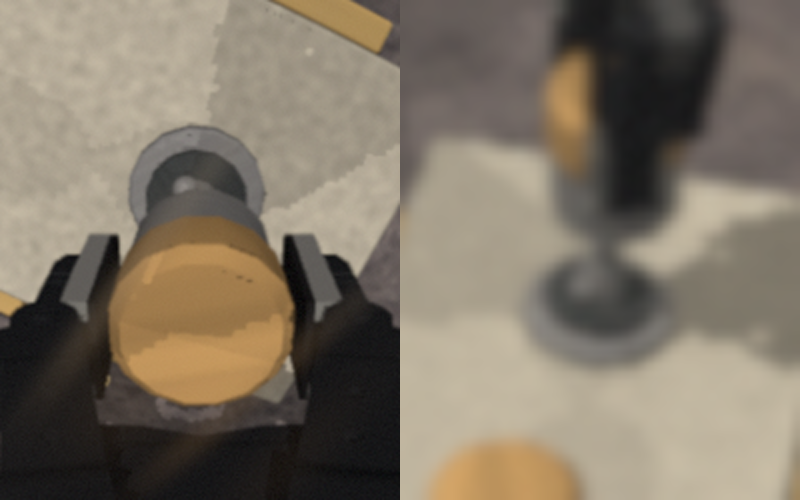

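Left is the wrist view, with the foot centre at about (278.8,225) and the knob's top at (280.7,291.5). Right is the side view, with the skirt bottom at about u 334.6−… and the foot slightly left of it. I'll check both numerically.

```bash
python3 - <<'E'
from h import *
c=np.load("pics/w4.npy",allow_pickle=True).item()['c']
print("foot",[plane(*wray(c,(278.8,v)),.023).round(4) for v in(224,226)]); print("held top",[plane(*wray(c,(280.7,291.5)),z).round(4) for z in(.101,.104)])
c3=np.load("pics/w3.npy",allow_pickle=True).item()['c'];print("foot w3",plane(*wray(c3,(279,133.5)),.023).round(4))
print("tri w3w4",tri(wray(c3,(279,133.5)),wray(c,(278.8,225))))
s=get_calibration("side");px=lambda x,y:(261+x*48/400-.44,220+y*60/500-.44)
f=210/np.tan(np.radians(s["vertical_fov"]/2))
def proj(X):
    p=s["R"]@np.array(X)+s["t"];return f*p[0]/p[2]+s["cx"],f*p[1]/p[2]+s["cy"]
print("side foot seen",px(600,302),"skirt bottom seen",px(613,205))
for X in[(.486,.2065,.023),(.486,.2065,.06),(.4873,.2063,.060),(.4873,.2063,.070)]:print(X,proj(X))
E
```

```text
foot [array([0.4889, 0.2074, 0.023 ]), array([0.4876, 0.2071, 0.023 ])]
held top [array([0.4853, 0.2053, 0.101 ]), array([0.4869, 0.2058, 0.104 ])]
foot w3 [0.4855 0.2069 0.023 ]
tri w3w4 (array([0.48517353, 0.2066196 , 0.01344236]), np.float64(0.00039909415215572163))
side foot seen (332.56, 255.8) skirt bottom seen (334.12, 244.16)
(0.486, 0.2065, 0.023) (np.float64(284.6138289034105), np.float64(255.7735562984866))
(0.486, 0.2065, 0.06) (np.float64(285.177415785694), np.float64(244.39295796452407))
(0.4873, 0.2063, 0.06) (np.float64(284.62692977822155), np.float64(244.30511279146253))
(0.4873, 0.2063, 0.07) (np.float64(284.780228269052), np.float64(241.14135599589713))
```

Request:
{"fn": "move_arm", "kwargs": {
  "targets": [
    [[20,0.003,-0.0014,0.01,0],[20,0,0,0.01,0],[20,0,0,0.01,0],[20,0,0,0,0],[20,0,0,0,0]]
  ]
}}

```text
time: 5.58
tool_pos: [0.4878, 0.2081, 0.0814]
tool_rot: [0.0, 0.991, 0.136, -0.001]
contact_force: [-0.5, 0.1, -0.0]
gripper_width: 0.453
grasp_force: 60.7
```

Request:
{"fn": "move_arm", "kwargs": {
  "targets": [
    [[20,0,0,0.004,0],[20,0,0,0.003,0],[20,0,0,0,0],[20,0,0,0,0]]
  ]
}}

```text
time: 5.92
tool_pos: [0.4885, 0.2083, 0.0781]
tool_rot: [-0.0, 0.991, 0.135, 0.0]
contact_force: [0.2, -0.1, -0.5]
gripper_width: 0.448
grasp_force: 60.7
```

Request:
{"fn": "move_arm", "kwargs": {
  "targets": [
    [[20,0,0,0.003,0],[20,0,0,0.002,0],[20,0,0,0,0],[20,0,0,0,0]]
  ]
}}

```text
time: 6.25
tool_pos: [0.4897, 0.2087, 0.0763]
tool_rot: [-0.0, 0.991, 0.135, 0.002]
contact_force: [1.8, 2.1, 3.3]
gripper_width: 0.449
grasp_force: 60.8
```

Request:
{"fn": "move_arm", "kwargs": {
  "targets": [
    [[20,0.0025,-0.0015,0,0],[20,0,0,0,0],[20,0,0,0,0]]
  ]
}}

```text
time: 6.5
tool_pos: [0.4903, 0.2093, 0.076]
tool_rot: [0.001, 0.991, 0.136, 0.0]
contact_force: [-0.1, -0.5, 6.9]
gripper_width: 0.453
grasp_force: 60.9
```

Request:
{"fn": "move_arm", "kwargs": {
  "targets": [
    [[20,0,0,0.003,0],[20,0,0,0.002,0],[20,0,0,0,0]]
  ]
}}

```text
time: 6.75
tool_pos: [0.4901, 0.209, 0.0726]
tool_rot: [0.001, 0.991, 0.136, 0.0]
contact_force: [1.2, -0.9, 2.1]
gripper_width: 0.449
grasp_force: 61.0
```

Request:
{"fn": "move_arm", "kwargs": {
  "targets": [
    [[20,0,0,0.002,0],[20,0,0,0.002,0],[20,0,0,0,0]]
  ]
}}

```text
time: 7.0
tool_pos: [0.4891, 0.2094, 0.0682]
tool_rot: [-0.0, 0.991, 0.135, -0.0]
contact_force: [4.6, 1.4, -5.6]
gripper_width: 0.45
grasp_force: 60.7
```

Request:
{"fn": "move_arm", "kwargs": {
  "targets": [
    [[20,0,0,0.002,0],[20,0,0,0.002,0],[20,0,0,0,0],[20,0,0,0,0]]
  ]
}}

```text
time: 7.33
tool_pos: [0.4893, 0.2095, 0.0675]
tool_rot: [0.0, 0.991, 0.136, -0.001]
contact_force: [-0.8, -0.6, 2.8]
gripper_width: 0.447
grasp_force: 60.9
```

Request:
{"fn": "move_arm", "kwargs": {
  "targets": [
    [[20,0,0,0.002,0],[20,0,0,0.002,0],[20,0,0,0,0],[20,0,0,0,0]]
  ]
}}

```text
time: 7.67
tool_pos: [0.4895, 0.2095, 0.0651]
tool_rot: [0.0, 0.991, 0.135, -0.0]
contact_force: [-2.3, -1.4, 5.3]
gripper_width: 0.448
grasp_force: 61.1
```

Request:
{"fn": "move_arm", "kwargs": {
  "targets": [
    [[20,0,0,0.002,0],[20,0,0,0.002,0],[20,0,0,0,0],[20,0,0,0,0]]
  ]
}}

```text
time: 8.0
tool_pos: [0.4898, 0.2097, 0.0643]
tool_rot: [0.0, 0.991, 0.136, -0.001]
contact_force: [-7.7, -2.0, 14.5]
gripper_width: 0.449
grasp_force: 62.5
```

Request:
{"fn": "move_arm", "kwargs": {
  "targets": [
    [[20,0,0,0.002,0],[20,0,0,0,0],[20,0,0,0,0]]
  ]
}}

```text
time: 8.25
tool_pos: [0.4898, 0.2097, 0.0642]
tool_rot: [0.0, 0.991, 0.136, -0.001]
contact_force: [-10.3, -3.2, 21.9]
gripper_width: 0.446
grasp_force: 63.2
```

It hit a hard stop at TCP 0.0642, against the expected 0.064. I'll relieve the side load while holding the press, then check.

Request:
{"fn": "move_arm", "kwargs": {
  "targets": [
    [[20,-0.002,0,0.001,0],[20,0,0,0,0],[20,0,0,0,0],[20,0,0,0,0]]
  ]
}}

```text
time: 8.58
tool_pos: [0.4896, 0.2096, 0.0642]
tool_rot: [-0.0, 0.991, 0.136, 0.001]
contact_force: [-8.5, -2.6, 21.5]
gripper_width: 0.456
grasp_force: 63.2
```

```bash
python3 wl.py w5; python3 - <<'E'
from h import *
s=grab_frame("side")[:,:,::-1];w=cv2.imread("pics/w5.png")
cv2.imwrite("pics/v5.png",np.hstack([cv2.resize(w[130:380,180:380],(400,500),interpolation=2),cv2.resize(s[230:300,257:313],(400,500),interpolation=2)]))
S=state();print(S['contact_force'],S['ft_torque'],S['tool_pos'])
E
```

```text
[0.48963449 0.20960009 0.06419227] 8.5833
[   8  132   61   87 4132] [ 38.5607454  173.98402711] [0.5002 0.3447 0.044 ]
[-8.9367678  -2.25113781 21.24015092] [-0.49533386  1.32372753 -0.07024035] [0.48960708 0.20961073 0.06415729]
```

View pics/v5.png

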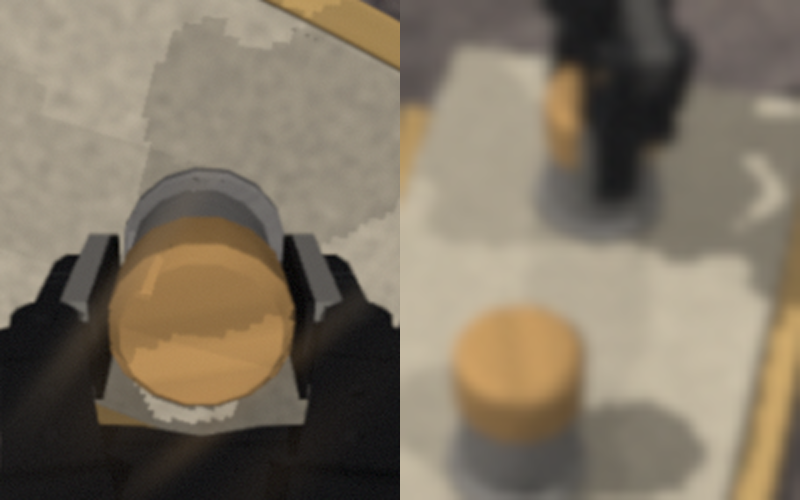

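The knob's skirt stands directly on the steel foot with no washer showing. It looks the same in the gripper as before, so it has not slipped. The press is steady at about 21 N, so I'm handing it in.

```bash
python3 -c "
from plant import job;print(job.job_done())"
```

```text
the job is handed in; nothing more can be done
None
```

The knob is clicked onto the bare stud and looks fully home on its steel base; I handed the job in at about 8.7 s with the gripper still pressing it down at about 21 N and a roughly 9 N side load left on it; no verdict came back.

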